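# Open the tight tea tin in the one-hand holder

### The job

Open the green tea tin for the guests: push it along the worktop into the steel holder, foot plate under the lips, until it clicks fully home, so that the holder keeps it down while you draw its tight, deep lid straight up and off. Stand the lid, mouth down, in the middle of the cork trivet right of the sink and leave the open tin home in the holder. Do not ram the holder, tip the tin, lift it off the worktop or drop the lid, and leave the other things where they are.

Things in the scene. Friction and masses are not known exactly. Their poses are not given: they have to be found in the camera images.
- tin_holder: Steel holder fixed on the worktop left of the sink, about 150 x 138 mm: two lipped side rails and a back stop with roller catches. Origin: on the worktop; the centre of the tin's underside stands here when home if the stop is clamped fully forward. Its x axis points into it: the tin enters along +x, sides parallel to the rails (any quarter turn fits). Rails 88 mm apart; their lips leave 68 mm.
- holder_mouth (a point): Middle of the holder's open mouth, on the worktop, 86 mm before the holder's origin (its -x); same axes as the holder. From here to 56 mm before the origin the guides narrow from about 115 to 88 mm. The lips (overhang) begin 50 mm before the origin: underside 7 mm, top 10 mm above the worktop. Higher are only the stop bar (14 mm) and its two thumbscrews (18 mm) outside the rails, at the back.
- catch_left (a joint): Left roller of the aluminium stop: how far it is pressed outward (m): 0 to 0.001 when free or snapped home, 0.002 to 0.006 while the foot plate passes. The stop with both rollers was clamped anywhere from 0 to 24 mm beyond its forward place, and no reading tells where: so home lies 0 to 24 mm beyond the holder's origin. Feel for it: the bar behind is rigid (15 to 20 N is enough; stay below 35 N).
- catch_right (a joint): Right roller, read alike. The two leave 76 mm and meet the 84 mm foot plate 35 to 40 mm before home; pushing it on between them takes 5 to 15 N, more if the push also bears down on the tin. In the last 2 to 3 mm before home they snap into the notches in the plate's sides and help draw it against the stop bar.
- tin: Lower part of the tea tin, about 0.45 kg. Origin: centre of its underside; z up. Dark steel foot plate 84 x 84 x 5 mm with 9 mm bevelled corners and a small V notch in each side; on it the green body, 62 x 62 mm, from 5 to 24 mm height. A low push (10 to 30 mm high) square on a flat green side slides it without tipping; a gripper held upright there meets the lid with its body, so lean it back.
- tin_neck_top (a point): Top of the tin's steel neck, 72 mm above the tin's underside: 54 x 54 mm, from 24 to 72 mm height, open at the top, tea bags inside; hidden under the lid at first.
- lid: Deep green lid, 62 x 62 x 51 mm, 0.08 kg, open below, walls 2.5 mm, brass line round its rim. Origin: centre of its open lower rim; z up. Closed, it stands 24 mm above the tin's underside, flush and turned alike. Sprung dimples on the neck grip it with 6 to 16 N over the whole 48 mm draw: the tin comes along unless held down; in the holder the tin rises 2 mm at most.
- lid_top (a point): Centre of the lid's flat top, 51 mm above its rim (75 mm above the worktop at first); grasp the lid on two facing flat sides from above.
- trivet: Round cork trivet, 160 mm across, 8 mm thick, fixed on the worktop right of the sink. Origin: centre of its underside, on the worktop. The tall tap stands behind the sink on the way there: pass in front of it.
- mug_table: Bystander: white mug with a pink band, 89 x 122 x 95 mm, at the left edge of the worktop. Origin: under its centre.
- coffee_jar: Bystander: tall glass coffee jar with a black cap, 81 mm across, 167 mm high, at the back left. Origin: centre of its underside.
- bowls: Bystander: stack of dark bowls, 131 mm across, 104 mm high, at the back left. Origin: centre of its underside.
- tumbler: Bystander: clear glass tumbler, 80 mm across, 90 mm high, at the left edge of the worktop. Origin: centre of its underside.
- mug_counter: Bystander: white mug with a red band, 86 x 124 x 101 mm, at the back right. Origin: under its centre.

How it is judged:
On the way, in this order (a step that is already met when the one before it is completed fails the run):
1. the tin, lid still on, is fully home in the holder (value of joint each of catch_left, catch_right below 0.0025 m and x of tin in the frame of tin_holder above -0.006 m and angle between tin's own z axis and vertical below 0.06 rad and z of lid in the frame of tin below 0.032 m), for 0.2 s.
2. the lid is drawn straight up clear of the neck while the tin stays home (z of lid in the frame of tin above 0.073 m and horizontal distance between lid and tin below 0.03 m and value of joint each of catch_left, catch_right below 0.0025 m and x of tin in the frame of tin_holder above -0.006 m), for 0.05 s.
At the end, for the whole second after the job is handed in: The lid stands upright at rest, mouth down, on the cork trivet, its centre within 35 mm of the trivet's; the open tin stands upright on the worktop, home in the holder with both rollers snapped in (each pressed less than 2.5 mm, the tin at most 6 mm short of the holder's origin) (horizontal distance between lid and trivet below 0.035 m and z of lid in the frame of trivet between 0.005 and 0.011 m and angle between lid's own z axis and vertical below 0.06 rad and linear speed of lid below 0.02 m/s and value of joint each of catch_left, catch_right below 0.0025 m and x of tin in the frame of tin_holder above -0.006 m and height (world z) of tin below 0.003 m and angle between tin's own z axis and vertical below 0.04 rad); the robot touches nothing.
It fails at once if the tin is lifted off the worktop (height (world z) of tin above 0.012 m).
It fails at once if the tin is tipped (angle between tin's own z axis and vertical above 0.25 rad).
It fails at once if the holder is rammed (35 N or more) (contact force between tin and tin_holder above 35 N).
It fails at once if the lid is dropped or thrown (linear speed of lid above 0.9 m/s).
It fails at once if a bystander is shoved (distance of any of mug_table, coffee_jar, bowls, tumbler, mug_counter from where it was at the start of the episode above 0.03 m).
It also fails if it takes over 64 s, if anything falls off the work surface, if the arm or the gripper's body presses on something with over 40 N, if the wrist force passes 120 N, or if a joint passes its speed limit or range.

### The arm

A 6-joint arm with a two-finger parallel gripper is mounted at the origin on a cart in front of the work surface, level with it; the furniture and walls round the work are solid. World frame = base frame: x ahead of the robot, y to its left, z up, the work surface at z = 0. Lengths are in m, angles in rad, forces in N, time in s.
With the tool pointing down it reaches from about 0.25 to 0.775 m from the base axis. Payload 4 kg.
Tool frame: the origin (TCP) lies midway between the tips of the shut fingers; the grasp point (between the pads) lies 19 mm behind it; z points along the fingers, y is the line along which they close (so a half turn about z gives the same grasp; the last joint's range is limited). The gripper opens to 94 mm and grips with 3 to 60 N. Pads are 16 mm wide; open, the fingers measure 119 mm over their backs; the gripper's body (75 mm by 177 mm) begins 78 mm behind the grasp point.
Start: joints at [-1.262, 0.087, 1.371, -0, 1.684, -0.103], TCP at [0.22, -0.504, 0.206] pointing down, gripper open.
Joint ranges: [-3.1, 3.1], [-0.76, 2.03], [0.27, 2.55], [-1.08, 4.22], [0.17, 2.65], [-2.57, 2.57]. Speed limits (rad/s): [2.79, 2.79, 3.14, 3.14, 3.14, 3.14].

### API

Orientations are given as [roll, pitch, yaw] about the fixed x, y, z axes, in that order (R = Rz(yaw) Ry(pitch) Rx(roll)).
In Python, from bench import robot gives the robot as it stands.
- The arm moves only by the tool servo_tool, never from a script. Its argument "moves" is a list of rows, each a list of 5 numbers: the shift along the tool's x, y, z in units of 25 mm (1.0 is 25 mm), then the turn about the tool's z in units of 6 degrees (1.0 is 6 degrees), then the closure, from 0 (fully open) to 1 (shut). In form: [[dx, dy, dz, yaw, gripper], ...]. A call has 1 to 10 rows; each row is the pose to reach, as a shift and turn from the pose commanded when the call began, along the tool's axes at that moment; what a row does not reach only later rows make up. A row lasts 1/12 s, in which the tool goes at most 41.7 mm and 7.16 degrees, less where a joint would pass 70% of its speed; a pose out of reach is approached as far as the arm can. A call with a gripper value outside its range is refused whole. The fingers move at their own pace and stop on an object; the grip force is fixed at half the most. Time passes only in rows, so rows that repeat a pose let the fingers close. It gives the time, the measured TCP pose, the force, the opening and the grip force at its end, in the units of the state.
- robot.get_obs(): the state, without advancing time (a new reading comes with each control period).
- robot.snapshot(name): name is "scene" or "top" or "wrist"; returns a dict with "image" (400x640x3 uint8, blue, green, red), "fx", "fy", "cx", "cy" (pixels), "eye" and "orientation" of the camera in the world; the wrist camera has in their place "T_tool_cam" (4x4, takes a point from camera to tool coordinates, whose origin is the TCP and whose axes are the flange's). Camera axes: x right, y down, z forward; pixel columns grow to the right and rows downward; lengths in m; the calibration is good to about 2 mm. A picture is of the moment at which its call begins: read the wrist's pose just before it. There is no depth.
- robot.close_job(): hands the job in; it is judged then, once.
The state is a dict: "time": time; "joint_positions": joint angles; "qvel": joint speeds; "joint_torque": joint torques, N m; "tool_pos": TCP position; "ee_rot": TCP orientation; "wrist_force": force on the tool from outside, world axes, zero at the start; "wrist_torque": the same for the moment, N m; "width": finger opening in m; "finger_force": force on a finger pad.
Only numpy, scipy, OpenCV 4.12 (cv2) and the standard library are available. Lean on these libraries where they do the work, as an engineer would, in place of code of your own. Each camera call takes 0.05 s, during which the arm holds its last target. There are 200 camera calls.

## Working session

There is one attempt and no reset: what is moved stays moved. The work goes in short steps, Python scripts to look and compute and a tool call to move; the robot and the scene stay as the last step left them, time stands still between calls to the robot, and variables do not carry over. Pictures are saved under pics/ and viewed, at most 13 in all, crops included, and the job is handed in when it is done.

Besides the shell and the picture viewer there is one more tool, called after "Request:" as a command line: name --pt "numbers of a row" for each row, then --argument value for the rest. servo_tool: Moves the arm, as the interface text tells. Its arguments: {"type":"object","properties":{"moves":{"type":"array"}},"required":["moves"]}

```bash
ls; mkdir -p pics; python3 - <<'E'
from bench import robot
import cv2,numpy as np,json
o=robot.get_obs();print({k:np.round(v,4).tolist() for k,v in o.items()})
for n in("scene","top"):
    s=robot.snapshot(n);cv2.imwrite(f"pics/{n}0.png",s["image"]);print(n,{k:np.round(v,4).tolist() for k,v in s.items() if k!="image"})
E
```

```text
pics
{'time': 0.0, 'joint_positions': [-1.2621, 0.0879, 1.3722, -0.0001, 1.6836, -0.1031], 'qvel': [-0.0008, -0.0015, -0.0003, -0.0005, 0.0002, -0.0001], 'joint_torque': [0.0006, -34.0187, -30.2422, 0.0718, 0.0332, -0.0002], 'tool_pos': [0.2199, -0.5035, 0.2043], 'ee_rot': [-3.1395, -0.0002, 0.4118], 'wrist_force': [-0.5785, 0.6708, -0.911], 'wrist_torque': [-0.0103, 0.0301, 0.0043], 'finger_force': 0.0, 'width': 0.0941}
scene {'fx': 427.5247, 'fy': 427.5247, 'cx': 324.5415, 'cy': 197.8844, 'eye': [-0.4996, -0.0933, 0.9264], 'orientation': [-2.2471, 0.0163, -1.495]}
top {'fx': 443.346, 'fy': 443.346, 'cx': 312.4648, 'cy': 202.1954, 'eye': [-0.4925, -0.1461, 1.5222], 'orientation': [-2.5059, -0.0132, -1.4103]}
```

View pics/scene0.png

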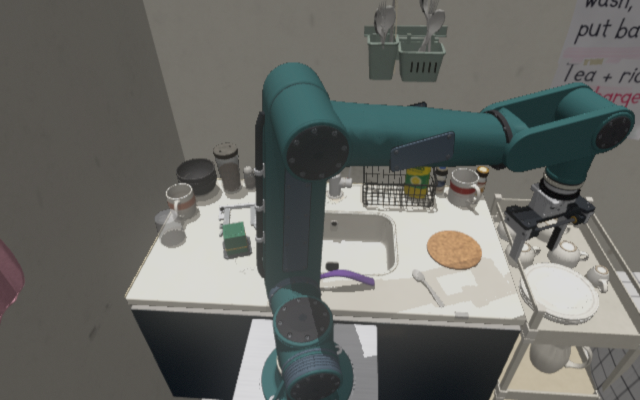

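View pics/top0.png

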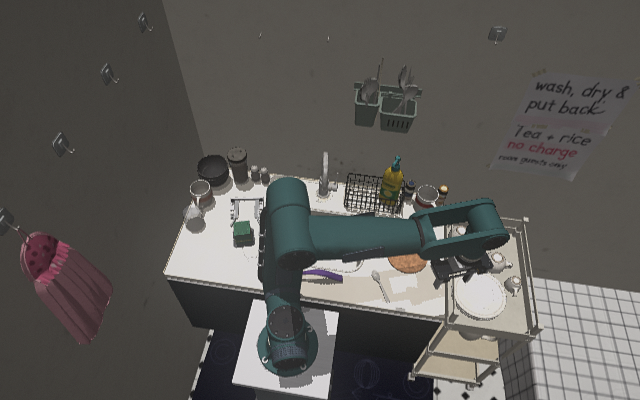

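The scene view shows the tin at about (235,237), the holder behind it at about (240,213), and the trivet at about (454,249). The top view shows the tin at about (243,234). I'll enlarge both.

```bash
cat >h.py <<'E'
import numpy as np,cv2
from scipy.spatial.transform import Rotation as Ro
C={"scene":(427.5247,324.5415,197.8844,[-.4996,-.0933,.9264],[-2.2471,.0163,-1.495]),"top":(443.346,312.4648,202.1954,[-.4925,-.1461,1.5222],[-2.5059,-.0132,-1.4103])}
def ray(n,u,v):
    f,cx,cy,e,o=C[n];d=Ro.from_euler('xyz',o).apply([(u-cx)/f,(v-cy)/f,1]);return np.array(e),d/np.linalg.norm(d)
def atz(n,u,v,z): e,d=ray(n,u,v);return e+d*(z-e[2])/d[2]
def tri(rs):
    A=sum(np.eye(3)-np.outer(d,d) for e,d in rs);b=sum((np.eye(3)-np.outer(d,d))@e for e,d in rs)
    return np.linalg.solve(A,b)
E
python3 - <<'E'
from h import *
print("tin",tri([ray("scene",235,225),ray("top",242,223.5)]),atz("scene",235,237,.04),atz("top",243,234,.04))
print("trivet",atz("scene",454.5,249.5,.008))
a=cv2.imread("pics/scene0.png")[190:270,190:270];b=cv2.imread("pics/top0.png")[190:255,215:280]
cv2.imwrite("pics/c1.png",np.hstack([cv2.resize(a,(400,400),interpolation=2),cv2.resize(b,(400,400),interpolation=2)]))
m=cv2.inRange(cv2.cvtColor(cv2.imread("pics/scene0.png"),cv2.COLOR_BGR2HSV),(5,90,90),(20,255,255))[215:290,400:520]
ys,xs=np.nonzero(m);print(xs.min()+400,xs.max()+400,ys.min()+215,ys.max()+215)
pts=np.array([atz("scene",x+400,y+215,.008)[:2] for x,y in zip(xs,ys)],np.float32)
print(pts.mean(0),cv2.minEnclosingCircle(pts))
E
```

```text
tin [0.41943328 0.26013185 0.07012026] [0.39966453 0.25788651 0.04      ] [0.3904026  0.25405572 0.04      ]
trivet [ 0.41816365 -0.39485386  0.008     ]
428 480 231 268
[ 0.4186343  -0.39335456] ((0.42140984535217285, -0.3932483196258545), 0.07807474583387375)
```

View pics/c1.png

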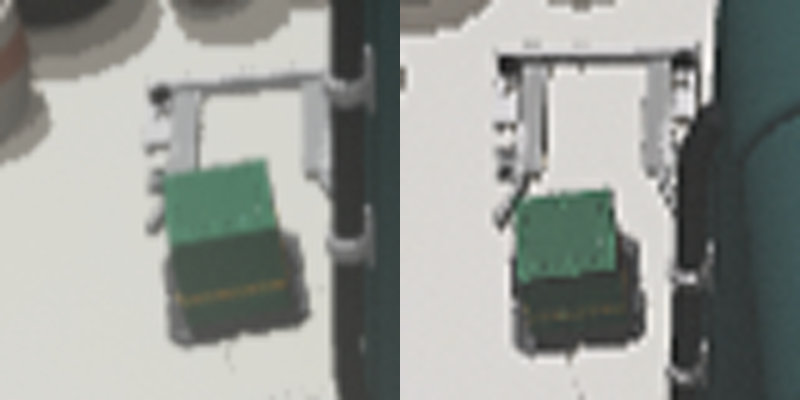

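The crop shows the holder opening towards the robot, with its axis close to world +x. The tin stands just in front of its mouth, nearly aligned. Next I'll go above it for accurate wrist views.

```bash
cat >>h.py <<'E'
def obs():
    from bench import robot
    return robot.get_obs()
def to(p,yaw=None):
    "units from present pose to world TCP p and tool yaw"
    o=obs();R=Ro.from_euler('xyz',o["ee_rot"]);d=R.inv().apply(np.array(p)-o["tool_pos"])/.025
    y=0 if yaw is None else -np.degrees(yaw-o["ee_rot"][2])/6
    print("pos",np.round(o["tool_pos"],4),"rot",np.round(o["ee_rot"],4),"-> units",np.round(d,3),"yaw",round(y,3))
def wsnap(name):
    from bench import robot
    o=robot.get_obs();s=robot.snapshot("wrist");cv2.imwrite(f"pics/{name}.png",s["image"])
    T=np.eye(4);T[:3,:3]=Ro.from_euler('xyz',o["ee_rot"]).as_matrix();T[:3,3]=o["tool_pos"];T=T@np.array(s["T_tool_cam"])
    np.savez(f"pics/{name}.npz",T=T,k=[s["fx"],s["fy"],s["cx"],s["cy"]]);return s
def wray(n,u,v):
    z=np.load(f"pics/{n}.npz");T=z["T"];fx,fy,cx,cy=z["k"];d=T[:3,:3]@[(u-cx)/fx,(v-cy)/fy,1];return T[:3,3],d/np.linalg.norm(d)
def wz(n,u,v,z): e,d=wray(n,u,v);return e+d*(z-e[2])/d[2]
E
python3 - <<'E'
from h import *
from bench import robot
s=robot.snapshot("wrist");print(np.round(s["T_tool_cam"],4).tolist(),s["fx"],s["cx"],s["cy"])
print("jar",atz("scene",230,190,0),"bowls",atz("scene",198,190,0),"tumb",atz("scene",172,240,0),"mug",atz("scene",180,213,0))
to([.36,.26,.36],0)
E
```

```text
[[-0.0007, -0.9719, -0.2354, 0.0672], [1.0, -0.0008, 0.0003, 0.0005], [-0.0005, -0.2354, 0.9719, -0.1805], [0.0, 0.0, 0.0, 1.0]] 347.09321961015894 326.19046697804947 202.1197374460714
jar [0.67647049 0.34920152 0.        ] bowls [ 6.70181223e-01  4.64053344e-01 -1.11022302e-16] tumb [4.15440289e-01 4.67111546e-01 1.11022302e-16] mug [ 5.43034784e-01  4.85904776e-01 -1.11022302e-16]
pos [ 0.22   -0.5036  0.2046] rot [-3.1399e+00 -2.0000e-04  4.1180e-01] -> units [ 17.359 -25.761  -6.171] yaw 3.932
```

Request:
servo_tool --pt "0.9 -1.2 -0.2 0 0" --pt "1.8 -2.5 -0.3 0 0" --pt "2.7 -3.7 -0.5 0.3 0" --pt "3.6 -5.0 -0.6 0.6 0" --pt "4.5 -6.2 -0.7 0.9 0" --pt "5.4 -7.5 -0.8 1.2 0" --pt "6.3 -8.8 -0.9 1.6 0" --pt "7.2 -10.1 -1.0 2.0 0" --pt "8.1 -11.4 -1.2 2.3 0" --pt "9.0 -12.7 -1.4 2.6 0"

```text
time: 0.98
tool_pos: [0.2988, -0.1211, 0.2403]
ee_rot: [-3.142, -0.0, 0.137]
wrist_force: [0.8, 0.1, 0.0]
width: 0.0936
finger_force: 0.0
```

```bash
python3 -c "
from h import *
to([.38,.26,.24],0)"
```

```text
pos [ 0.2988 -0.1211  0.2403] rot [-3.1416e+00 -2.0000e-04  1.3680e-01] -> units [  5.299 -14.66    0.015] yaw 1.307
```

Request:
servo_tool --pt "0.5 -1.5 0 0.2 0" --pt "1.0 -3.0 0 0.4 0" --pt "1.6 -4.5 0 0.6 0" --pt "2.2 -6.0 0 0.8 0" --pt "2.8 -7.5 0 1.0 0" --pt "3.3 -9.0 0 1.1 0" --pt "3.9 -10.5 0 1.2 0" --pt "4.4 -12.0 0 1.3 0" --pt "4.9 -13.4 0 1.3 0" --pt "5.3 -14.7 0 1.3 0"

```text
time: 1.82
tool_pos: [0.3791, 0.2617, 0.2399]
ee_rot: [3.141, 0.0, 0.005]
wrist_force: [0.3, -0.4, -0.1]
width: 0.094
finger_force: 0.0
```

Request:
servo_tool --pt "0 0 0 0 0" --pt "0 0 0 0 0"

```text
time: 1.98
tool_pos: [0.3788, 0.2603, 0.2394]
ee_rot: [3.14, 0.002, 0.007]
wrist_force: [-0.5, -0.1, -0.4]
width: 0.094
finger_force: 0.0
```

```bash
python3 - <<'E'
from h import *
wsnap("w1");to([.38,.26,.24],0)
a=cv2.imread("pics/w1.png");cv2.imwrite("pics/w1v.png",a)
E
```

```text
pos [0.379  0.2592 0.2398] rot [3.14e+00 1.40e-03 4.50e-03] -> units [ 0.041 -0.032 -0.007] yaw 0.043
```

View pics/w1.png

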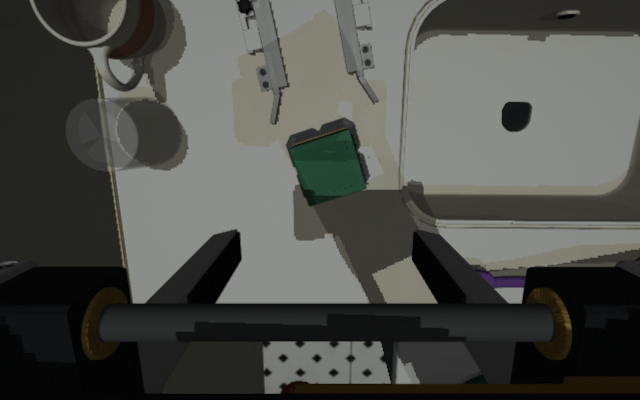

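The wrist view shows the tin's lid top with corners at about (290,146), (353,128), (367,187) and (312,205). The holder's rails run up and to the left, and the holder's back is out of frame. I'll move forward for a second view.

Request:
servo_tool --pt "1 0 -0.4 0 0" --pt "2.2 0 -0.8 0 0" --pt "3.2 0 -1.2 0 0" --pt "3.2 0 -1.2 0 0" --pt "3.2 0 -1.2 0 0"

```text
time: 2.45
tool_pos: [0.4602, 0.2578, 0.2707]
ee_rot: [3.141, -0.0, -0.0]
wrist_force: [0.1, -0.4, -1.4]
width: 0.094
finger_force: 0.0
```

```bash
python3 - <<'E'
from h import *
wsnap("w2");to([.46,.26,.27],0)
a=cv2.imread("pics/w1.png")[0:220,220:420];b=cv2.imread("pics/w2.png")[30:310,190:450]
cv2.imwrite("pics/c2.png",cv2.resize(b,None,fx=2.1,fy=2.1,interpolation=2))
cv2.imwrite("pics/c3.png",cv2.resize(a,None,fx=2.7,fy=2.7,interpolation=2))
E
```

```text
pos [0.4593 0.258  0.2705] rot [3.1412e+00 5.0000e-04 9.0000e-04] -> units [ 0.029 -0.078  0.02 ] yaw 0.008
```

View pics/c2.png

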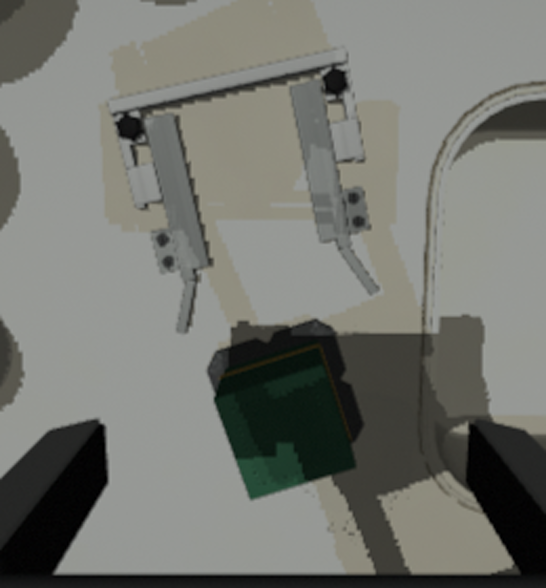

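View pics/c3.png

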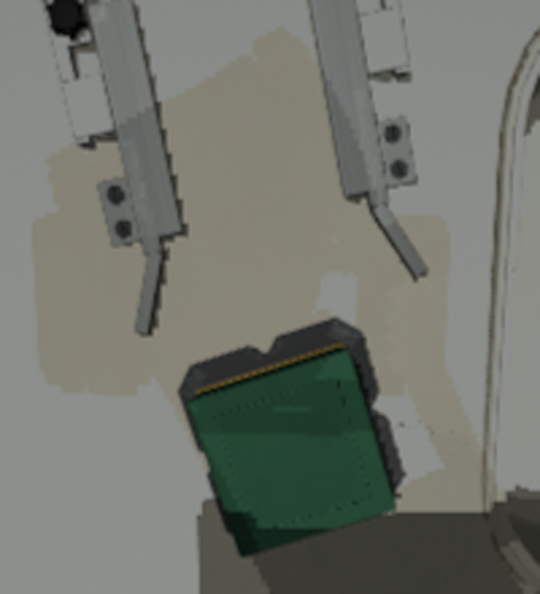

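These crops show the lid corners, the lip front corners and the guide tips clearly. I'll triangulate them.

```bash
cat > m.py <<'E'
from h import *
A=lambda x,y:("w2",x/2.1+190,y/2.1+30)
B=lambda x,y:("w1",x/2.7+220,y/2.7)
P={"UL":(A(215,402),B(188,402)),"UR":(A(326,366),B(348,350)),"LR":(A(355,467),B(395,510)),"LL":(A(252,498),B(242,556)),
"lipL":(A(210,265),B(185,233)),"lipR":(A(321,241),B(347,197)),"tipL":(A(182,332),B(143,333)),"tipR":(A(376,292),B(421,275))}
Q={k:tri([wray(*a),wray(*b)]) for k,(a,b) in P.items()}
for k,q in Q.items():
    z=.075 if k[0] in"UL" else .01
    print(k,np.round(q,4),[np.round(wz(*a,z)[:2],4) for a in P[k]])
Z=lambda k,z:np.mean([wz(*a,z) for a in P[k]],0)
l=[Z(k,.075)[:2] for k in("UL","UR","LR","LL")]
an=lambda d:np.degrees(np.arctan2(d[1],d[0]))
print("lid",np.mean(l,0),"yaws",an(l[0]-l[3]),an(l[1]-l[2]),an(l[0]-l[1])-90,an(l[3]-l[2])-90,"len",[np.linalg.norm(l[i]-l[i-1]) for i in range(4)])
L,R=Z("lipL",.01)[:2],Z("lipR",.01)[:2]
y=an(L-R)-90;print("lips mid",(L+R)/2,"w",np.linalg.norm(L-R),"yaw",y)
for a,b in(((210,265),(178,115)),((322,240),(290,85)),):
    p,q=wz(*A(*a),.01),wz(*A(*b),.01);print("rail yaw",an((q-p)[:2]),np.linalg.norm(q-p))
p,q=wz(*A(112,112),.014),wz(*A(345,62),.014);print("bar yaw",an((p-q)[:2])-90,(p+q)/2)
a,b=Z("tipL",.01)[:2],Z("tipR",.01)[:2];print("tips",(a+b)/2,np.linalg.norm(a-b),an(a-b)-90)
E
python3 m.py
```

```text
UL [0.4171 0.2942 0.0845] [array([0.4142, 0.2951]), array([0.4163, 0.2953])]
UR [0.4353 0.2367 0.0794] [array([0.4341, 0.2356]), array([0.4352, 0.2374])]
LR [0.3762 0.2185 0.0735] [array([0.3769, 0.2189]), array([0.3765, 0.2185])]
LL [0.3581 0.2759 0.0741] [array([0.3585, 0.2758]), array([0.3584, 0.276 ])]
lipL [0.4805 0.3025 0.0071] [array([0.4809, 0.3026]), array([0.4803, 0.3019])]
lipR [0.495  0.2352 0.009 ] [array([0.4951, 0.2358]), array([0.4948, 0.2348])]
tipL [0.4396 0.3208 0.0096] [array([0.4397, 0.3209]), array([0.4396, 0.3206])]
tipR [0.4641 0.2022 0.008 ] [array([0.4644, 0.202 ]), array([0.4641, 0.203 ])]
lid [0.39626606 0.25655294] yaws 18.785886197089596 17.040155617065597 18.28409694892909 17.665844394177597 len [np.float64(0.05999301127735955), np.float64(0.061866730695979255), np.float64(0.060652727894861314), np.float64(0.060028100662713524)]
lips mid [0.48777998 0.26874199] w 0.06849568732561519 yaw 12.1404348726509
rail yaw 10.679158136684151 0.08759937253102791
rail yaw 12.378825159217651 0.08953335237437393
bar yaw 11.356242744636162 [0.58151616 0.28965153 0.014     ]
tips [0.45194178 0.26159957] 0.12078643158746515 11.742526747085194
```

```bash
python3 -c "
from h import *
to([.3963,.2566,.12],.312);to([.3963,.2566,.014],.312)"
```

```text
pos [0.4593 0.258  0.2705] rot [3.1412e+00 5.0000e-04 9.0000e-04] -> units [-2.516  0.054  6.022] yaw -2.971
pos [0.4593 0.258  0.2705] rot [3.1412e+00 5.0000e-04 9.0000e-04] -> units [-2.513  0.052 10.261] yaw -2.971
```

Request:
servo_tool --pt "-1.2 0 0.6 -1 0" --pt "-2.2 0.05 1.5 -2 0" --pt "-2.51 0.05 2.6 -2.97 0" --pt "-2.51 0.05 4 -2.97 0" --pt "-2.51 0.05 5.2 -2.97 0" --pt "-2.51 0.05 5.6 -2.97 0" --pt "-2.51 0.05 6 -2.97 0" --pt "-2.51 0.05 6 -2.97 0" --pt "-2.51 0.05 6 -2.97 0"

```text
time: 3.25
tool_pos: [0.3971, 0.2582, 0.1217]
ee_rot: [-3.141, -0.002, 0.314]
wrist_force: [-0.6, -0.2, 0.1]
width: 0.0941
finger_force: 0.0
```

```bash
python3 -c "
from h import *
to([.3963,.2566,.0145],.312)"
```

```text
pos [0.3971 0.2582 0.1217] rot [-3.1414e+00 -1.8000e-03  3.1420e-01] -> units [-0.058  0.054  4.288] yaw 0.021
```

Request:
servo_tool --pt "-0.05 0.05 0.8 0 0" --pt "-0.05 0.05 1.8 0 0" --pt "-0.05 0.05 2.8 0 0" --pt "-0.05 0.05 3.6 0 0" --pt "-0.05 0.05 4.1 0 0" --pt "-0.05 0.05 4.28 0 0" --pt "-0.05 0.05 4.28 0 0" --pt "-0.05 0.05 4.28 0 0"

```text
time: 3.92
tool_pos: [0.3973, 0.2572, 0.0153]
ee_rot: [-3.141, -0.003, 0.314]
wrist_force: [-0.2, 0.1, 0.1]
width: 0.094
finger_force: 0.0
```

Request:
servo_tool --pt "0 0 0 0 0.2" --pt "0 0 0 0 0.25" --pt "0 0 0 0 0.3" --pt "0 0 0 0 0.35" --pt "0 0 0 0 0.4" --pt "0 0 0 0 0.45" --pt "0 0 0 0 0.45" --pt "0 0 0 0 0.45"

```text
time: 4.58
tool_pos: [0.3959, 0.257, 0.0138]
ee_rot: [-3.141, -0.001, 0.314]
wrist_force: [-1.5, 2.5, 2.7]
width: 0.062
finger_force: 30.0
```

```bash
python3 -c "
from h import *
to([.4337,.2577,.0145],.204)"
```

```text
pos [0.3959 0.257  0.0138] rot [-3.1409e+00 -6.0000e-04  3.1450e-01] -> units [ 1.446  0.441 -0.027] yaw 1.055
```

Request:
servo_tool --pt "0.2 0.05 -0.02 0.15 0.5" --pt "0.4 0.1 -0.02 0.3 0.5" --pt "0.6 0.17 -0.02 0.45 0.5" --pt "0.8 0.25 -0.02 0.6 0.5" --pt "1.0 0.3 -0.02 0.75 0.5" --pt "1.2 0.37 -0.02 0.9 0.5" --pt "1.35 0.41 -0.02 1.0 0.5" --pt "1.45 0.44 -0.02 1.05 0.5" --pt "1.45 0.44 -0.02 1.05 0.5" --pt "1.45 0.44 -0.02 1.05 0.5"

```text
time: 5.42
tool_pos: [0.4347, 0.2572, 0.0139]
ee_rot: [3.141, -0.002, 0.204]
wrist_force: [0.3, -0.2, 0.2]
width: 0.0616
finger_force: 30.0
```

```bash
python3 - <<'E'
from h import *
wsnap("w3");to([.5365-.05*.979,.279-.05*.203,.0145],.204)
a=cv2.imread("pics/w3.png");cv2.imwrite("pics/c4.png",cv2.resize(a[0:300,200:440],None,fx=2,fy=2,interpolation=2))
E
```

```text
pos [0.4347 0.2572 0.0139] rot [ 3.1411e+00 -2.0000e-03  2.0400e-01] -> units [ 2.165 -0.028 -0.02 ] yaw 0.0
```

View pics/c4.png

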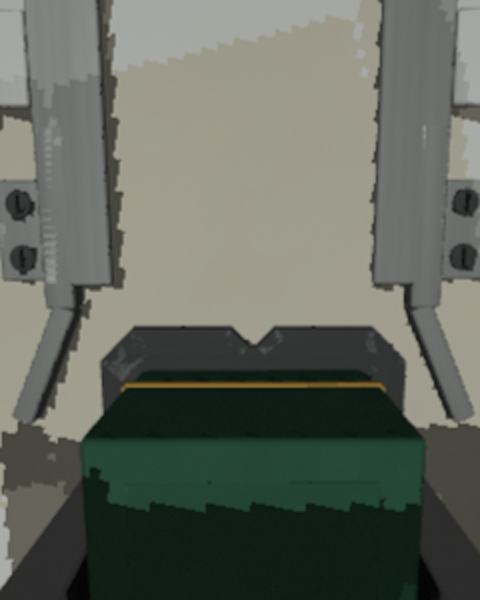

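The plate (middle at crop x 255) sits about 3 mm right of the lip gap (middle at 243), and the yaw is good. I'll shift left by 0.12 units while sliding in to 50 mm before the origin.

Request:
servo_tool --pt "0.2 -0.06 -0.01 0 0.5" --pt "0.4 -0.12 -0.01 0 0.5" --pt "0.6 -0.12 -0.01 0 0.5" --pt "0.8 -0.12 -0.01 0 0.5" --pt "1.0 -0.12 -0.01 0 0.5" --pt "1.2 -0.12 -0.01 0 0.5" --pt "1.4 -0.12 -0.01 0 0.5" --pt "1.6 -0.12 -0.01 0 0.5" --pt "1.7 -0.12 -0.01 0 0.5"

```text
time: 6.22
tool_pos: [0.4754, 0.2689, 0.0139]
ee_rot: [3.141, -0.0, 0.204]
wrist_force: [-2.6, -0.8, -0.4]
width: 0.062
finger_force: 30.0
```

```bash
python3 - <<'E'
from h import *
print(np.round(obs()["wrist_force"],1))
wsnap("w4");to([.5365,.279,.0145],.204)
a=cv2.imread("pics/w4.png");cv2.imwrite("pics/c5.png",cv2.resize(a[0:300,200:440],None,fx=2,fy=2,interpolation=2))
E
```

```text
[-2.6 -0.8 -0.4]
pos [0.4757 0.269  0.0139] rot [ 3.1414e+00 -7.0000e-04  2.0410e-01] -> units [ 2.461  0.099 -0.024] yaw 0.001
```

View pics/c5.png

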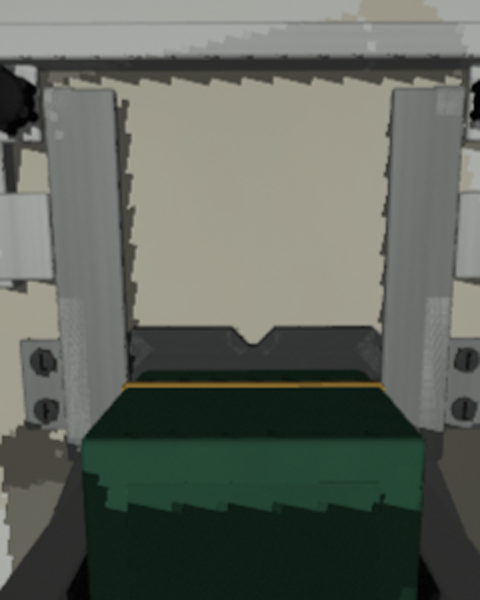

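The plate is under the lips and centred (257 against 255). I'll push on in small steps and watch the force.

Request:
servo_tool --pt "0.15 0 -0.01 0 0.5" --pt "0.3 0 -0.01 0 0.5" --pt "0.45 0 -0.01 0 0.5" --pt "0.6 0 -0.01 0 0.5" --pt "0.75 0 -0.01 0 0.5" --pt "0.9 0 -0.01 0 0.5" --pt "0.9 0 -0.01 0 0.5"

```text
time: 6.85
tool_pos: [0.4976, 0.2734, 0.014]
ee_rot: [3.141, -0.0, 0.204]
wrist_force: [-0.5, -0.1, -6.1]
width: 0.0617
finger_force: 30.0
```

Request:
servo_tool --pt "0.1 0 0 0 0.5" --pt "0.2 0 0 0 0.5" --pt "0.3 0 0 0 0.5" --pt "0.4 0 0 0 0.5" --pt "0.5 0 0 0 0.5"

```text
time: 7.27
tool_pos: [0.5062, 0.2754, 0.0142]
ee_rot: [3.141, 0.007, 0.205]
wrist_force: [-6.4, -1.8, -1.4]
width: 0.0616
finger_force: 30.0
```

Request:
servo_tool --pt "0.08 0 0 0 0.5" --pt "0.16 0 0 0 0.5" --pt "0.24 0 0 0 0.5" --pt "0.32 0 0 0 0.5" --pt "0.4 0 0 0 0.5"

```text
time: 7.68
tool_pos: [0.5189, 0.2779, 0.0141]
ee_rot: [3.141, 0.0, 0.204]
wrist_force: [-0.8, -0.3, -7.2]
width: 0.062
finger_force: 30.0
```

Request:
servo_tool --pt "0.08 0 0 0 0.5" --pt "0.16 0 0 0 0.5" --pt "0.24 0 0 0 0.5" --pt "0.32 0 0 0 0.5"

```text
time: 8.02
tool_pos: [0.5267, 0.2796, 0.0143]
ee_rot: [3.141, 0.0, 0.204]
wrist_force: [-1.0, -0.6, -7.1]
width: 0.0616
finger_force: 30.0
```

Request:
servo_tool --pt "0.08 0 0 0 0.5" --pt "0.16 0 0 0 0.5" --pt "0.24 0 0 0 0.5"

```text
time: 8.27
tool_pos: [0.5326, 0.2809, 0.0144]
ee_rot: [3.141, 0.0, 0.204]
wrist_force: [-0.9, -0.4, -7.4]
width: 0.0619
finger_force: 30.0
```

Request:
servo_tool --pt "0.06 0 0 0 0.5" --pt "0.12 0 0 0 0.5"

```text
time: 8.43
tool_pos: [0.5366, 0.2817, 0.0148]
ee_rot: [-3.142, -0.002, 0.204]
wrist_force: [3.1, 1.1, -6.9]
width: 0.0617
finger_force: 30.0
```

Request:
servo_tool --pt "0.06 0 0 0 0.5" --pt "0.12 0 0 0 0.5"

```text
time: 8.6
tool_pos: [0.5392, 0.2823, 0.0153]
ee_rot: [-3.142, -0.002, 0.204]
wrist_force: [-0.3, -0.5, -4.5]
width: 0.0618
finger_force: 30.0
```

Request:
servo_tool --pt "0.04 0 0.03 0 0.5" --pt "0.08 0 0.03 0 0.5" --pt "0.12 0 0.03 0 0.5"

```text
time: 8.85
tool_pos: [0.5394, 0.2822, 0.0141]
ee_rot: [3.141, 0.005, 0.205]
wrist_force: [-7.8, -2.9, 2.2]
width: 0.0618
finger_force: 30.0
```

Request:
servo_tool --pt "0.06 0 0 0 0.5" --pt "0.12 0 0 0 0.5"

```text
time: 9.02
tool_pos: [0.5398, 0.2823, 0.0143]
ee_rot: [3.141, 0.01, 0.205]
wrist_force: [-14.7, -4.6, 6.7]
width: 0.0619
finger_force: 30.0
```

Request:
servo_tool --pt "0.06 0 0 0 0.5" --pt "0.12 0 0 0 0.5"

```text
time: 9.18
tool_pos: [0.5404, 0.2825, 0.0146]
ee_rot: [3.14, 0.016, 0.205]
wrist_force: [-20.8, -7.6, 11.3]
width: 0.0619
finger_force: 30.0
```

There is a rigid stop about 3.7 mm beyond the origin at 22 N. Before it the rollers drew the tin in, at about 38 mm past roller contact, so it should be home. I'll relieve the push, open and check.

Request:
servo_tool --pt "-0.15 0 0 0 0.5" --pt "-0.3 0 0 0 0.5" --pt "-0.3 0 0 0 0.5"

```text
time: 9.43
tool_pos: [0.54, 0.2824, 0.014]
ee_rot: [3.142, -0.002, 0.205]
wrist_force: [-0.4, -0.7, -4.9]
width: 0.0619
finger_force: 30.0
```

Request:
servo_tool --pt "0 0 0 0 0.25" --pt "0 0 0 0 0.2" --pt "0 0 0 0 0.15" --pt "0 0 0 0 0.12" --pt "0 0 -0.3 0 0.12" --pt "0 0 -0.6 0 0.12" --pt "0 0 -0.9 0 0.12" --pt "0 0 -0.9 0 0.12"

```text
time: 10.1
tool_pos: [0.5415, 0.2831, 0.0393]
ee_rot: [-3.141, -0.005, 0.204]
wrist_force: [0.3, 0.2, 0.6]
width: 0.0826
finger_force: 0.0
```

```bash
python3 - <<'E'
from h import *
wsnap("w5");to([.5395,.2822,.038],.204)
a=cv2.imread("pics/w5.png");cv2.imwrite("pics/c6.png",cv2.resize(a[100:400,200:440],None,fx=2,fy=2,interpolation=2))
E
```

```text
pos [0.5411 0.2829 0.0383] rot [-3.141  -0.0037  0.2045] -> units [-0.067  0.015  0.011] yaw 0.004
```

View pics/c6.png

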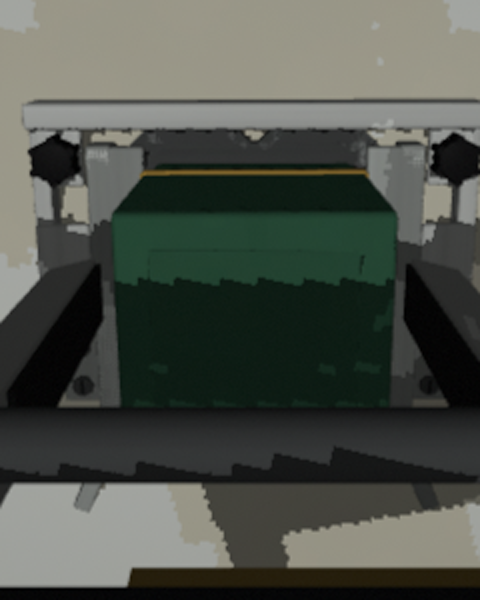

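The plate's front edge lies against the bar, at crop y about 135. The tin is home, so I'll grip the lid and draw it up.

Request:
servo_tool --pt "-0.04 0 0 0 0.25" --pt "-0.04 0 0 0 0.35" --pt "-0.04 0 0 0 0.45" --pt "-0.04 0 0 0 0.5" --pt "-0.04 0 0 0 0.5" --pt "-0.04 0 0 0 0.5"

```text
time: 10.65
tool_pos: [0.5384, 0.2819, 0.0357]
ee_rot: [3.141, 0.001, 0.205]
wrist_force: [-0.3, -0.8, -1.4]
width: 0.0619
finger_force: 30.0
```

Request:
servo_tool --pt "0 0 -0.1 0 0.5" --pt "0 0 -0.2 0 0.5" --pt "0 0 -0.3 0 0.5" --pt "0 0 -0.4 0 0.5" --pt "0 0 -0.5 0 0.5"

```text
time: 11.07
tool_pos: [0.5373, 0.2816, 0.0468]
ee_rot: [3.141, 0.005, 0.204]
wrist_force: [0.3, 0.2, -12.1]
width: 0.0621
finger_force: 30.0
```

Request:
servo_tool --pt "0 0 -0.15 0 0.5" --pt "0 0 -0.3 0 0.5" --pt "0 0 -0.45 0 0.5" --pt "0 0 -0.6 0 0.5" --pt "0 0 -0.75 0 0.5" --pt "0 0 -0.9 0 0.5" --pt "0 0 -1.05 0 0.5" --pt "0 0 -1.2 0 0.5"

```text
time: 11.73
tool_pos: [0.5387, 0.2822, 0.0795]
ee_rot: [3.142, 0.0, 0.205]
wrist_force: [-1.1, -0.0, -1.5]
width: 0.062
finger_force: 30.0
```

Request:
servo_tool --pt "0 0 -0.15 0 0.5" --pt "0 0 -0.3 0 0.5" --pt "0 0 -0.45 0 0.5" --pt "0 0 -0.6 0 0.5" --pt "0 0 -0.8 0 0.5" --pt "0 0 -1.0 0 0.5" --pt "0 0 -1.2 0 0.5" --pt "0 0 -1.4 0 0.5" --pt "0 0 -1.5 0 0.5" --pt "0 0 -1.5 0 0.5"

```text
time: 12.57
tool_pos: [0.5393, 0.2824, 0.1172]
ee_rot: [-3.141, -0.002, 0.204]
wrist_force: [-0.0, 0.1, -0.6]
width: 0.0619
finger_force: 30.0
```

```bash
python3 - <<'E'
from h import *
wsnap("w6")
to([.36,0,.15],0);to([.40,-.393,.12],-.5)
a=cv2.imread("pics/w6.png");b=cv2.imread("pics/w6.png")
from bench import robot
s=robot.snapshot("scene")["image"]
cv2.imwrite("pics/c7.png",np.vstack([cv2.resize(s[150:270,180:380],(480,288),interpolation=2),cv2.resize(a[200:400],(480,300)[:2])]))
E
```

```text
pos [0.5391 0.2822 0.1166] rot [-3.1416e+00 -7.0000e-04  2.0440e-01] -> units [-9.304  9.6   -1.343] yaw 1.952
pos [0.5391 0.2822 0.1166] rot [-3.1416e+00 -7.0000e-04  2.0440e-01] -> units [-10.929  25.318  -0.145] yaw 6.727
```

View pics/c7.png

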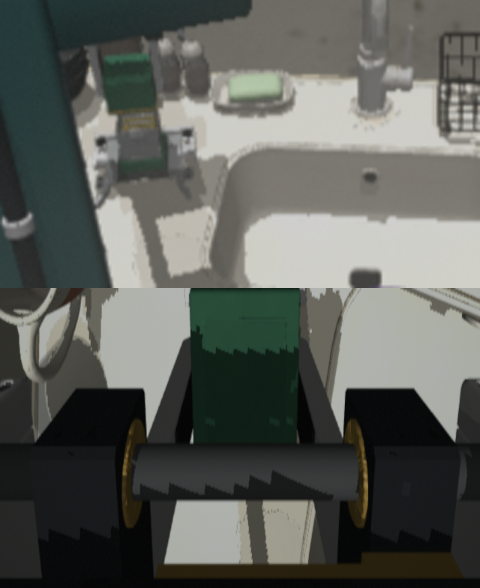

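The lid is off in the gripper, and the tin stays in the holder with its neck exposed. I'll carry the lid across in front of the tap.

Request:
servo_tool --pt "-1 0.6 -0.3 0 0.5" --pt "-2 1.4 -0.6 0 0.5" --pt "-3 2.4 -0.9 0 0.5" --pt "-4 3.4 -1.2 0 0.5" --pt "-5 4.4 -1.3 0 0.5" --pt "-6 5.5 -1.3 0 0.5" --pt "-6.9 6.6 -1.3 0 0.5" --pt "-7.7 7.6 -1.3 0 0.5" --pt "-8.5 8.6 -1.3 0 0.5" --pt "-9.3 9.6 -1.3 0 0.5"

```text
time: 13.5
tool_pos: [0.3586, -0.0011, 0.1484]
ee_rot: [3.141, 0.0, 0.205]
wrist_force: [0.4, -0.8, -0.3]
width: 0.0618
finger_force: 30.0
```

```bash
python3 -c "
from h import *
to([.38,-.393,.15])"
```

```text
pos [ 0.3586 -0.0011  0.1484] rot [3.1413 0.     0.2051] -> units [-2.356 15.523 -0.06 ] yaw 0
```

Request:
servo_tool --pt "-0.2 1.2 0 0 0.5" --pt "-0.4 2.6 0 0 0.5" --pt "-0.6 4.0 0 0 0.5" --pt "-0.9 5.6 0 0 0.5" --pt "-1.1 7.2 0 0 0.5" --pt "-1.3 8.8 0 0 0.5" --pt "-1.6 10.4 0 0 0.5" --pt "-1.8 12.0 0 0 0.5" --pt "-2.1 13.5 0 0 0.5" --pt "-2.3 14.8 0 0 0.5"

```text
time: 14.33
tool_pos: [0.3779, -0.3765, 0.148]
ee_rot: [-3.141, 0.001, 0.203]
wrist_force: [0.7, 0.6, -0.8]
width: 0.0615
finger_force: 30.0
```

Request:
servo_tool --pt "-0.05 0.4 0 0 0.5" --pt "-0.05 0.7 0 0 0.5" --pt "-0.05 0.7 0 0 0.5"

```text
time: 14.58
tool_pos: [0.381, -0.3918, 0.148]
ee_rot: [-3.14, 0.0, 0.204]
wrist_force: [-0.6, 0.7, -0.4]
width: 0.0614
finger_force: 30.0
```

```bash
python3 - <<'E'
from h import *
s=wsnap("w7");to([.4214,-.3932,.0215])
m=cv2.inRange(cv2.cvtColor(s["image"],cv2.COLOR_BGR2HSV),(5,80,20),(22,255,255))
n,l,st,ce=cv2.connectedComponentsWithStats(m);i=1+st[1:,4].argmax();print(st[i],ce[i])
c=max(cv2.findContours((l==i).astype('u1'),0,1)[0],key=cv2.contourArea)[:,0]
p=np.array([wz("w7",u,v,.008)[:2] for u,v in c],np.float32);print(cv2.minEnclosingCircle(p),len(p))
E
```

```text
pos [ 0.381  -0.3907  0.1483] rot [-3.1401e+00  2.0000e-04  2.0460e-01] -> units [1.561 0.434 5.071] yaw 0
[  252    51   174   150 19525] [339.57700384 124.88297055]
((0.4263719916343689, -0.3946850597858429), 0.07952555269002914) 492
```

View pics/w7.png

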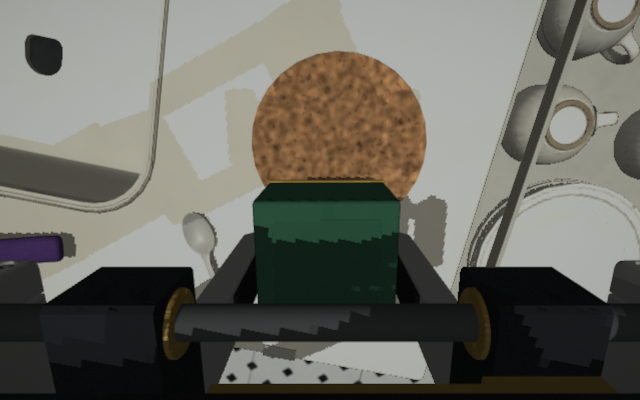

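The trivet is seen whole (centre about (340,137)); its centre is at (0.426, -0.394) with radius 79.5 mm, which fits the given size. I'll set the lid down there.

Request:
servo_tool --pt "0.6 0.2 0.4 0 0.5" --pt "1.2 0.4 1.2 0 0.5" --pt "1.7 0.49 2.2 0 0.5" --pt "1.7 0.49 3.2 0 0.5" --pt "1.7 0.49 4.0 0 0.5" --pt "1.7 0.49 4.5 0 0.5" --pt "1.7 0.49 4.75 0 0.5" --pt "1.7 0.49 4.75 0 0.5" --pt "1.7 0.49 4.75 0 0.5"

```text
time: 15.38
tool_pos: [0.4256, -0.3947, 0.0311]
ee_rot: [3.14, -0.001, 0.205]
wrist_force: [0.0, 0.7, 0.4]
width: 0.0617
finger_force: 30.0
```

Request:
servo_tool --pt "0 0 0.06 0 0.5" --pt "0 0 0.12 0 0.5" --pt "0 0 0.18 0 0.5" --pt "0 0 0.24 0 0.5" --pt "0 0 0.24 0 0.5"

```text
time: 15.8
tool_pos: [0.425, -0.3948, 0.0239]
ee_rot: [-3.142, 0.0, 0.204]
wrist_force: [0.8, 0.3, -0.5]
width: 0.0618
finger_force: 30.0
```

Request:
servo_tool --pt "0 0 0.04 0 0.5" --pt "0 0 0.08 0 0.5" --pt "0 0 0.08 0 0.5"

```text
time: 16.05
tool_pos: [0.425, -0.3947, 0.0217]
ee_rot: [-3.141, 0.0, 0.204]
wrist_force: [0.5, -0.5, 0.0]
width: 0.0618
finger_force: 30.0
```

Request:
servo_tool --pt "0 0 0.04 0 0.5" --pt "0 0 0.08 0 0.5" --pt "0 0 0.08 0 0.5"

```text
time: 16.3
tool_pos: [0.425, -0.3947, 0.0197]
ee_rot: [-3.141, 0.0, 0.204]
wrist_force: [0.1, 0.0, -1.5]
width: 0.062
finger_force: 30.0
```

Request:
servo_tool --pt "0 0 0.03 0 0.5" --pt "0 0 0.06 0 0.5" --pt "0 0 0.06 0 0.5"

```text
time: 16.55
tool_pos: [0.4252, -0.3947, 0.0196]
ee_rot: [3.141, 0.0, 0.205]
wrist_force: [-1.3, 2.2, 4.0]
width: 0.0615
finger_force: 30.0
```

Request:
servo_tool --pt "0 0 0.03 0 0.5" --pt "0 0 0.06 0 0.5" --pt "0 0 0.06 0 0.5"

```text
time: 16.8
tool_pos: [0.4252, -0.3947, 0.0196]
ee_rot: [3.141, -0.0, 0.205]
wrist_force: [-2.7, 3.4, 11.1]
width: 0.062
finger_force: 30.0
```

Contact: the lid rests on the cork. I'll back off slightly, open and rise.

Request:
servo_tool --pt "0 0 -0.06 0 0.5" --pt "0 0 -0.07 0 0.3" --pt "0 0 -0.07 0 0.2" --pt "0 0 -0.07 0 0.1" --pt "0 0 -0.07 0 0" --pt "0 0 -0.07 0 0" --pt "0 0 -0.07 0 0"

```text
time: 17.38
tool_pos: [0.4251, -0.3947, 0.0185]
ee_rot: [-3.141, 0.0, 0.204]
wrist_force: [0.6, 0.2, -0.7]
width: 0.0931
finger_force: 0.0
```

Request:
servo_tool --pt "0 0 -0.4 0 0" --pt "0 0 -1.0 0 0" --pt "0 0 -2.0 0 0" --pt "0 0 -3.0 0 0" --pt "0 0 -4.0 0 0" --pt "0 0 -5.0 0 0" --pt "0 0 -6.0 0 0" --pt "0 0 -6.0 0 0" --pt "0 0 -6.0 0 0"

```text
time: 18.13
tool_pos: [0.426, -0.3957, 0.1714]
ee_rot: [3.137, -0.003, 0.204]
wrist_force: [-1.4, -0.1, -1.3]
width: 0.0936
finger_force: 0.0
```

```bash
python3 - <<'E'
from h import *
from bench import robot
w=wsnap("w8")["image"];s=robot.snapshot("scene")["image"]
cv2.imwrite("pics/c8.png",np.vstack([cv2.resize(w,(480,300)),cv2.resize(s[170:280,160:360],(480,264),interpolation=2)]))
E
```

```text
(no output)
```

View pics/c8.png

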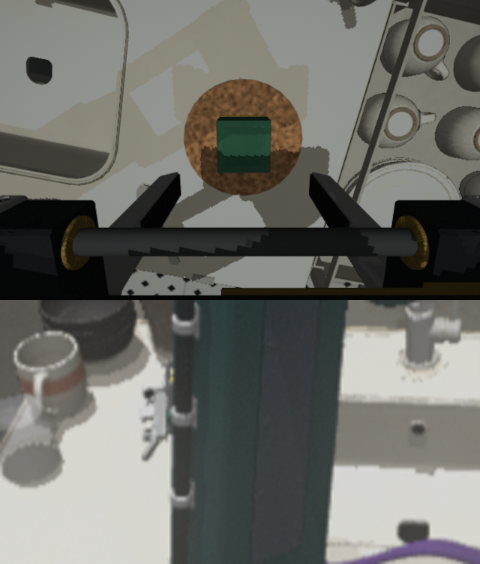

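The lid stands centred and upright on the trivet (crop about (244,145)), and the gripper is clear. The arm hides the tin here, but the earlier view showed it home in the holder.

```bash
python3 -c "
from bench import robot
print(robot.close_job())"
```

```text
the job is handed in; nothing more can be done
None
```

The job is handed in: the lid stands mouth down in the middle of the trivet, and the open tin was home in the holder when last seen, just after the lid came off (the arm hid it in the final picture); no verdict came back.

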